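# Stop the coffee mill, release its lid lock and unscrew the tight lid

## Task

The coffee mill has finished: press its red stop key, let it come up, then press the yellow key fully down to release the lid lock; never press the green start key. Then unscrew the tight lid anticlockwise, keeping the mill braced in its place (not dragged, twisted, tipped or lifted), and turn it only until the threads let go. Lift the lid straight up and finish holding it still and level, a few centimetres above the open neck so that loose grounds fall back into the jar, with nothing else on the table disturbed.

Things in the scene. Friction and masses are not known exactly. Their poses are not given: they have to be found in the camera images.
- mill: Coffee mill, 1.9 kg, loose on four rubber feet (it slides or twists if forced). Dark rounded base 179 long x 124 wide, short glass jar, dark collar (top 105 mm up), steel threaded neck 45 mm across, rim 122 mm up. Origin: on the table under the jar's axis. x points to the back, z up; the key panel is at -x. Deck beside the keys 58 mm up.
- lid: Screw lid of the mill: dark ribbed round cap with a silvery disc on top, 59 mm across, 32 high, 70 g, on the jar's axis. Origin: centre of its underside (108 mm above the table when tight); +x runs through the yellow tab, z up. Grip it round the ribs, the finger ends at least 7 mm above its underside, clear of tab and bolt.
- lid_tab (a point): Outer part of the yellow locking tab, 10 wide x 5 high, at the lid's lower edge, 36 mm from its axis. Seen from above, locked it stands 118 deg anticlockwise from the mill's +x, a few degrees before a steel bolt (6 mm, 3.5 mm into the tab's way). Turned 55-62 deg anticlockwise (tab to the front) the threads let go; about 93 deg is a stop.
- mill_neck (a point): Centre of the neck's rim, 122 mm above the table on the jar's axis. The three-start thread lifts the lid 1.8 mm per rad; it takes about 0.3-0.7 N m because a sprung seal pushes the lid up with about 26 N. When the threads let go the seal raises the lid to about 5 mm above its tight place; from there it lifts straight off.
- mill_front (a point): Middle of the base's front edge: x = -117 mm, 30 mm up in the mill's frame.
- key_stop (a joint): Red key: travel in m, 0 up, 0.006 fully down. Sprung, 2 N at first, 5 N at the bottom, returns by itself.
- key_start (a joint): Green start key in the middle: travel in m, 0 up, 0.006 down, sprung like the red one. It would start the motor.
- key_release (a joint): Yellow lid-release key: travel in m, 0 up, 0.006 fully down. 3 N at first, 6 N at the bottom. Fully down it draws the lock bolt clear of the tab; the bolt stays drawn when the key comes up again.
- key_stop_top (a point): Centre of the red key's top, 66 mm above the table, key 20 mm across standing 8 mm over the deck, pressed straight down; at x = -85, y = -34 mm in the mill's frame (right, seen from the robot).
- key_start_top (a point): Centre of the green key's top, same size; at x = -85, y = 0 mm in the mill's frame.
- key_release_top (a point): Centre of the yellow key's top, same size; at x = -85, y = +34 mm in the mill's frame (left, seen from the robot).
- dripper: Bystander: orange coffee dripper with paper filter, 124x161x138 mm, left of the mill. Origin under its middle.
- mug: Bystander: orange mug, 81 mm across, 101 high, handle to 113 mm, on the left. Origin under its middle.
- tea_tin: Bystander: dark green square tin, 71x64x113 mm, on the left. Origin under its middle.
- teaspoon: Bystander: steel teaspoon lying on the table, 138x28x12 mm, on the left. Origin under its middle.
- brown_jar: Bystander: small glass jar with black lid, light brown filling, 63 mm across, 94 high, on the left. Origin under its middle.
- white_mug: Bystander: white mug, 85 mm across, 98 high, handle to 122 mm, at the back on the right. Origin under its middle.
Mind the look-alikes: they are no part of the job. There is more than one size of the lid; the one meant has the size given above.

How it is judged:
On the way, in this order (a step that is already met when the one before it is completed fails the run):
1. the red stop key is pressed down (over 4 of its 6 mm), the other keys being up (value of joint key_stop above 0.004 m and value of joint each of key_start, key_release below 0.0015 m), for 0.1 s.
2. the yellow release key is pressed down (over 4.5 of its 6 mm), the red key having come up (value of joint key_release above 0.0045 m and value of joint each of key_start, key_stop below 0.0015 m), for 0.1 s.
3. the lid, still seated at the neck, has been turned anticlockwise about 50 degrees or more (the tab points to the front) (y of lid_tab in the frame of mill below 0.008 m and x of lid_tab in the frame of mill below -0.02 m and z of lid in the frame of mill below 0.118 m and horizontal distance between lid and mill_neck below 0.006 m), for 0.1 s.
At the end, for the whole second after the job is handed in: Fingers hold the lid (over 1 N), underside 6 to 65 mm above the neck's rim, within 20 mm of the jar's axis, tilt under 0.2 rad, slower than 0.02 m/s, not touching the mill; all keys up; mill flat on the table, moved under 25 mm (front edge 35 mm) (z of lid in the frame of mill between 0.128 and 0.187 m and horizontal distance between lid and mill_neck below 0.02 m and angle between lid's own z axis and vertical below 0.2 rad and contact force between the fingers and lid above 1 N and contact force between lid and mill below 0.1 N and linear speed of lid below 0.02 m/s and distance of mill from where it was at the start of the episode below 0.025 m and distance of mill_front from where it was at the start of the episode below 0.035 m and height (world z) of mill below 0.004 m and angle between mill's own z axis and vertical below 0.04 rad and value of joint each of key_stop, key_start, key_release below 0.0015 m); the arm keeps its last pose, push and grip.
It fails at once if the green start key is pressed (over 3 mm) (value of joint key_start above 0.003 m).
It fails at once if the red and the yellow key are down together (value of joint each of key_stop, key_release above 0.003 m).
It fails at once if the mill is dragged over 25 mm, twisted so that its front shifts over 35 mm, lifted over 8 mm or tipped over 0.12 rad (distance of mill from where it was at the start of the episode above 0.025 m or distance of mill_front from where it was at the start of the episode above 0.035 m or height (world z) of mill above 0.008 m or angle between mill's own z axis and vertical above 0.12 rad).
It fails at once if the lid is turned on more than about 80 degrees past the point where its threads let go, so that the tab passes round to the mill's right-hand side (x of lid_tab in the frame of mill above -0.006 m).
It fails at once if a bystander is shifted over 30 mm (distance of any of dripper, mug, tea_tin, teaspoon, brown_jar, white_mug from where it was at the start of the episode above 0.03 m).
It also fails if it takes over 51 s, if anything falls off the work surface, if the arm or the gripper's body presses on something with over 40 N, if the wrist force passes 120 N, or if a joint passes its speed limit or range.

## Robot

A 6-joint arm with a two-finger parallel gripper is mounted at the origin on a cart in front of the work surface, level with it; the furniture and walls round the work are solid. World frame = base frame: x ahead of the robot, y to its left, z up, the work surface at z = 0. Lengths are in m, angles in rad, forces in N, time in s.
With the tool pointing down it reaches from about 0.425 to 0.95 m from the base axis. Payload 3.5 kg.
Tool frame: the origin (TCP) lies at the very end of the fingers, on their centre line; the grasp point (between the pads) lies 19 mm behind it (ctrl.grip_point_offset is the distance from the TCP to the grasp point, in m); z points along the fingers, y is the line along which they close (so a half turn about z gives the same grasp; the last joint's range is limited). The gripper opens to 85 mm and grips with 20 to 120 N. Pads are 22 mm wide; open, the fingers measure 114 mm over their backs; the gripper's body (76 mm by 85 mm) begins 54 mm behind the grasp point. The pads swing forward as they close: fully open they stand 13 mm farther back than shut.
Start: joints at [1.108, 0.286, 1.577, -0, 1.279, -0.15], TCP at [0.208, 0.642, 0.231] pointing down, gripper open.
Joint ranges: [-2.77, 2.77], [-0.9, 2.22], [0.21, 2.48], [-1.53, 4.67], [0.24, 2.81], [-2.84, 2.84]. Speed limits (rad/s): [2.79, 2.79, 3.14, 3.14, 3.14, 3.14].

## Interface

Orientations are given as a unit quaternion [x, y, z, w].
In Python, from plant import ctrl gives the robot as it stands. The module is installed in compiled form; this text tells all that it offers.
- The arm moves only by the shell command python3 -m pendant 'ROWS' [OPENING] [FORCE]. ROWS is JSON, a list of rows, each an object of numbers: "dx", "dy", "dz": the shift along the tool's x, y, z in cm; "twist": the turn about the tool's z in degrees. A call has 1 to 10 rows; each row is the pose to reach, as a shift and turn from the pose commanded when the call began, along the tool's axes at that moment; what a row does not reach only later rows make up. A row lasts 1/8 s, in which the tool goes at most 62.5 mm and 10.7 degrees, less where a joint would pass 70% of its speed; a pose out of reach is approached as far as the arm can. A call with a gripper value outside its range is refused whole. OPENING is the opening in per cent of the stroke, from 0 (shut) to 100 (fully open), set as the call begins (- or left out, the last holds). The fingers move at their own pace and stop on an object; FORCE is the grip in N (left out, the last holds). Time passes only in rows, so rows that repeat a pose let the fingers close. It gives the time, the measured TCP pose, the force, the opening and the grip force at its end, in the units of the state.
- ctrl.get_state(): the state, without advancing time (a new reading comes with each control period).
- ctrl.read_camera(name): name is "scene" or "top" or "wrist"; returns a dict with "img" (400x640x3 uint8, red, green, blue), "depth" (400x640 float32, m along the optical axis (not along the pixel's ray), 0 where there is no reading), "camera_matrix" (3x3 intrinsics, pixels), "xyz" and "rotation" of the camera in the world; the wrist camera has in their place "tool_from_camera" (4x4, takes a point from camera to tool coordinates, whose origin is the TCP and whose axes are the flange's). Camera axes: x right, y up, looking along -z (the intrinsics and any distortion apply to the point x, -y, -z); pixel columns grow to the right and rows downward; lengths in m; the calibration is good to about 2 mm. A picture is of the moment at which its call begins: read the wrist's pose just before it.
- ctrl.sign_off(): hands the job in; it is judged then, once.
The state is a dict: "time": time; "qpos": joint angles; "dq": joint speeds; "joint_efforts": joint torques, N m; "eef_pos": TCP position; "tcp_rot": TCP orientation; "contact_force": force on the tool from outside, world axes, zero at the start; "wrist_torque": the same for the moment, N m; "opening": opening from 0.0 (shut) to 1.0 (fully open); "finger_force": force on a finger pad.
Only numpy, scipy, OpenCV 4.12 (cv2) and the standard library are available. Lean on these libraries where they do the work, as an engineer would, in place of code of your own. Each camera call takes 0.05 s, during which the arm holds its last target. There are 200 camera calls.

## Working session

There is one attempt and no reset: what is moved stays moved. The work goes in short steps, Python scripts to look and compute and a shell command to move; the robot and the scene stay as the last step left them, time stands still between calls to the robot, and variables do not carry over. Pictures are saved under pics/ and viewed, at most 10 in all, crops included, and the job is handed in when it is done.

```bash
mkdir -p pics; cat > h.py <<'E'
import numpy as np, cv2
from plant import ctrl
from scipy.spatial.transform import Rotation as R
def cam(name):
    s=ctrl.get_state(); c=ctrl.read_camera(name)
    if 'xyz' in c:
        Rm=np.array(c['rotation'],float); Rm=Rm if Rm.shape==(3,3) else R.from_quat(Rm).as_matrix()
        t=np.array(c['xyz'])
    else:
        T=np.array(c['tool_from_camera']); Rt=R.from_quat(s['tcp_rot']).as_matrix()
        Rm=Rt@T[:3,:3]; t=Rt@T[:3,3]+np.array(s['eef_pos'])
    return c,Rm,t
def ray(c,Rm,u,v):
    K=np.array(c['camera_matrix']); return Rm@np.array([(u-K[0,2])/K[0,0],-(v-K[1,2])/K[1,1],-1.])
def onplane(c,Rm,t,u,v,z):
    d=ray(c,Rm,u,v); return t+d*(z-t[2])/d[2]
def bydepth(c,Rm,t,u,v): return t+ray(c,Rm,u,v)*c['depth'][int(v),int(u)]
E
python3 - <<'E'
from h import *
for n in('scene','top'):
    c,Rm,t=cam(n); cv2.imwrite(f'pics/{n}0.png',c['img'][:,:,::-1]); print(n,{k:v for k,v in c.items() if k not in('img','depth')})
print(ctrl.get_state(),ctrl.grip_point_offset)
E
```

```text
scene {'camera_matrix': array([[510.110082  ,   0.        , 320.05945716],
       [  0.        , 510.110082  , 196.67563905],
       [  0.        ,   0.        ,   1.        ]]), 'xyz': array([-0.0428833 , -0.53353965,  0.9822107 ]), 'rotation': array([ 0.38546941, -0.12524477, -0.28088749,  0.86995937])}
top {'camera_matrix': array([[481.6464055 ,   0.        , 320.12225482],
       [  0.        , 481.6464055 , 201.4405651 ],
       [  0.        ,   0.        ,   1.        ]]), 'xyz': array([0.33053167, 0.28010171, 1.62841024]), 'rotation': array([ 0.04354414, -0.05849894, -0.69374922,  0.71651504])}
{'time': 0.1, 'qpos': array([ 1.10802213e+00,  2.87105401e-01,  1.57800723e+00, -1.17734724e-05,
        1.27861682e+00, -1.50007629e-01]), 'dq': array([ 0.00044347, -0.00213267, -0.00442765, -0.00025754, -0.00040952,
        0.00106853]), 'joint_efforts': array([ 1.29129112e-03, -4.07294261e+01, -2.93698955e+01, -1.23265395e-04,
        3.44017142e-03, -1.24217181e-06]), 'eef_pos': array([0.20740625, 0.6417277 , 0.23007928]), 'tcp_rot': array([ 1.55744881e-01,  9.87796735e-01, -1.02034126e-03, -3.16876977e-04]), 'contact_force': array([-0.5330305 , -0.26075148,  1.08983326]), 'wrist_torque': array([ 0.05580091, -0.02228392, -0.03599099]), 'finger_force': 0.0, 'opening': 1.0001287508655103} 0.0187
```

View pics/top0.png

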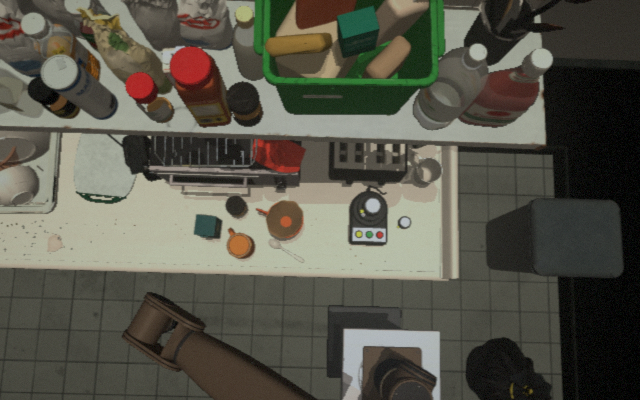

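View pics/scene0.png

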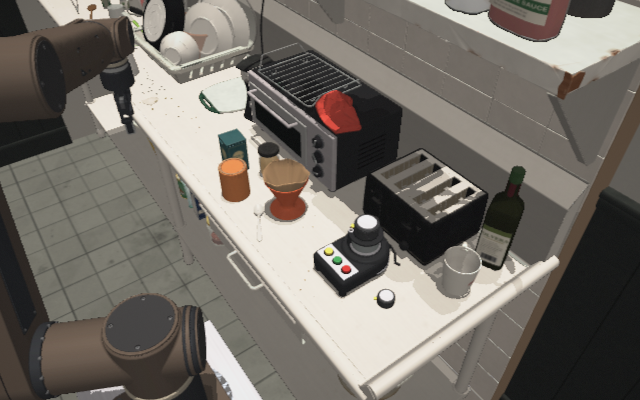

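The mill is at top (368,218), with its keys in a row at row 235: yellow 359, green 369, red 379. There are two lid candidates. One is on the mill, at top (372,205) / scene (367,222). The other is a smaller loose one on the table, at top (404,222) / scene (386,298). The one on the jar's axis is meant; I'll check its size in a crop.

```bash
python3 - <<'E'
from h import *
pts={}
for n,box in(('scene',(300,200,420,320)),('top',(340,180,420,250))):
    c,Rm,t=cam(n); x0,y0,x1,y1=box; im=c['img'][y0:y1,x0:x1]
    hsv=cv2.cvtColor(im,cv2.COLOR_RGB2HSV)
    M={'yel':cv2.inRange(hsv,(22,120,90),(35,255,255)),'grn':cv2.inRange(hsv,(45,100,60),(85,255,255)),
       'red':cv2.inRange(hsv,(0,150,90),(8,255,255))|cv2.inRange(hsv,(172,150,90),(180,255,255)),
       'wht':cv2.inRange(hsv,(0,0,140),(180,60,255))}
    for k,m in M.items():
        N,l,s,ce=cv2.connectedComponentsWithStats(m)
        for i in range(1,N):
            if s[i,4]>=6 and s[i,4]<900:
                u,v=ce[i]+[x0,y0]; z=.066 if k!='wht' else .140
                print(n,k,s[i].tolist(),(u.round(1),v.round(1)),onplane(c,Rm,t,u,v,z).round(4),bydepth(c,Rm,t,u,v).round(4))
    cv2.imwrite(f'pics/{n}1.png',cv2.resize(im[:,:,::-1],None,fx=5 if n=='scene' else 8,fy=5 if n=='scene' else 8,interpolation=cv2.INTER_CUBIC))
    # shelf height
    if n=='top':
        for u,v in((370,125),(300,125),(440,140),(368,180),(345,160)): print((u,v),bydepth(c,Rm,t,u,v).round(3))
E
```

```text
scene yel [51, 24, 4, 4, 11] (np.float64(352.6), np.float64(225.5)) [0.5532 0.1499 0.066 ] [0.5234 0.1158 0.1117]
scene yel [25, 48, 8, 7, 46] (np.float64(328.4), np.float64(251.2)) [0.4524 0.1164 0.066 ] [0.4542 0.1187 0.0627]
scene yel [74, 97, 3, 3, 7] (np.float64(375.1), np.float64(298.3)) [ 0.4538 -0.0541  0.066 ] [ 0.4886 -0.0204  0.0016]
scene grn [33, 57, 9, 7, 48] (np.float64(336.8), np.float64(259.9)) [0.4522 0.0829 0.066 ] [0.4542 0.0854 0.0623]
scene red [0, 0, 5, 15, 60] (np.float64(301.6), np.float64(206.9)) [0.4875 0.2814 0.066 ] [0.5244 0.3381 0.0023]
scene red [42, 66, 8, 7, 46] (np.float64(345.7), np.float64(268.9)) [0.4526 0.0492 0.066 ] [0.4543 0.0512 0.0629]
scene wht [57, 15, 20, 14, 221] (np.float64(366.6), np.float64(221.5)) [0.5396 0.086  0.14  ] [0.5398 0.0862 0.1397]
top yel [20, 29, 4, 4, 11] (np.float64(361.4), np.float64(210.6)) [0.5325 0.1145 0.066 ] [0.5261 0.1197 0.1151]
top yel [16, 51, 6, 6, 26] (np.float64(358.3), np.float64(233.8)) [0.4563 0.123  0.066 ] [0.4557 0.1238 0.0738]
top grn [27, 52, 5, 5, 22] (np.float64(368.9), np.float64(234.1)) [0.45
[... 180 characters left out ...]
np.float64(373.8), np.float64(189.8)) [0.5903 0.0843 0.14  ] [ 0.615   0.0657 -0.0014]
top wht [26, 19, 14, 14, 155] (np.float64(372.5), np.float64(205.0)) [0.5417 0.0877 0.14  ] [0.5416 0.0878 0.1408]
top wht [22, 33, 3, 3, 6] (np.float64(363.0), np.float64(213.8)) [0.5131 0.117  0.14  ] [0.5171 0.1134 0.1072]
top wht [61, 38, 9, 9, 68] (np.float64(404.8), np.float64(221.8)) [ 0.4926 -0.0141  0.14  ] [ 0.5051 -0.0369  0.0249]
top wht [13, 48, 33, 14, 299] (np.float64(369.2), np.float64(234.3)) [0.4497 0.0965 0.14  ] [0.4552 0.088  0.0715]
(370, 125) [0.644 0.16  0.635]
(300, 125) [0.639 0.309 0.632]
(440, 140) [0.616 0.01  0.637]
(368, 180) [0.643 0.089 0.025]
(345, 160) [0.704 0.171 0.051]
```

View pics/scene1.png

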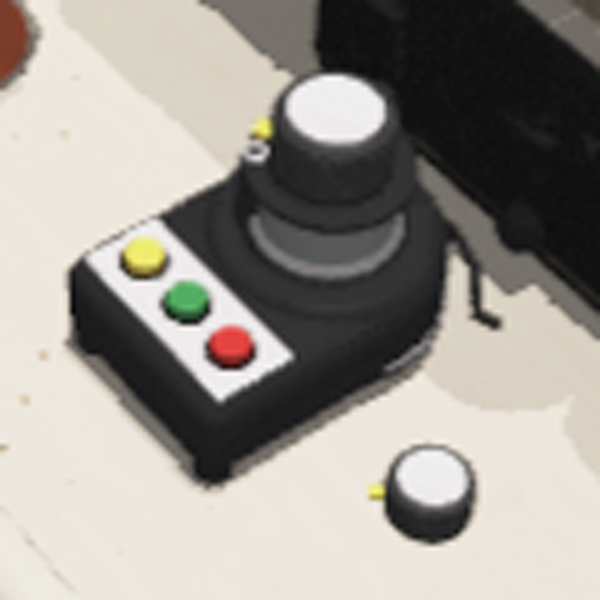

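The crop shows the lid on the jar: dark ribs, silvery disc, with tab and bolt on its left. It is larger than the loose decoy at lower right, and its top is at z 0.140. From the masks, the lid axis is about (0.5405, 0.087), the keys are at x 0.4545 with y 0.120/0.086/0.052, and the mill yaw is about 0. Next I shut the gripper and go above the red key.

```bash
python3 -m pendant '[{"dx":-23,"dy":-22,"twist":8},{"dx":-23,"dy":-22,"twist":16},{"dx":-23,"dy":-22,"twist":24},{"dx":-23,"dy":-22,"twist":32},{"dx":-23,"dy":-22,"twist":40},{"dx":-41.6,"dy":-48.4,"twist":48},{"dx":-41.6,"dy":-48.4,"twist":56},{"dx":-41.6,"dy":-48.4,"twist":64},{"dx":-41.6,"dy":-48.4,"twist":72},{"dx":-41.6,"dy":-48.4,"dz":4,"twist":72}]' 0 60
```

```text
$[0]: bad value
```

```bash
python3 -m pendant '[{"dx":-4.5,"dy":-4.2,"dz":0.0,"twist":8.0},{"dx":-9.0,"dy":-8.5,"dz":0.0,"twist":16.0},{"dx":-13.5,"dy":-13.0,"dz":0.0,"twist":24.0},{"dx":-18.0,"dy":-17.5,"dz":0.0,"twist":32.0},{"dx":-22.5,"dy":-22.0,"dz":0.0,"twist":40.0},{"dx":-26.0,"dy":-27.0,"dz":0.0,"twist":48.0},{"dx":-30.0,"dy":-32.0,"dz":0.0,"twist":56.0},{"dx":-34.0,"dy":-37.0,"dz":0.0,"twist":64.0},{"dx":-37.0,"dy":-42.0,"dz":0.0,"twist":72.0},{"dx":-40.0,"dy":-46.0,"dz":2.0,"twist":72.0}]' 0 60
```

```text
time: 1.45
eef_pos: [0.4481, 0.0792, 0.213]
tcp_rot: [0.707, 0.707, 0.002, 0.002]
contact_force: [0.4, 1.3, 0.0]
opening: -0.002
finger_force: 0.0
```

```bash
python3 - <<'E'
from h import *
c,Rm,t=cam('wrist'); im=c['img']; cv2.imwrite('pics/w1.png',im[:,:,::-1]); print(t,ctrl.get_state()['eef_pos'])
hsv=cv2.cvtColor(im,cv2.COLOR_RGB2HSV)
M={'yel':cv2.inRange(hsv,(22,120,90),(35,255,255)),'grn':cv2.inRange(hsv,(45,100,50),(85,255,255)),'red':cv2.inRange(hsv,(0,150,80),(8,255,255))|cv2.inRange(hsv,(172,150,80),(180,255,255))}
for k,m in M.items():
    N,l,s,ce=cv2.connectedComponentsWithStats(m)
    for i in range(1,N):
        if s[i,4]>60: print(k,s[i].tolist(),ce[i].round(1),onplane(c,Rm,t,*ce[i],.066).round(4),bydepth(c,Rm,t,*ce[i]).round(4))
E
```

```text
[0.4459613  0.15147612 0.35480118] [0.44769089 0.07484361 0.20914329]
yel [315, 122, 24, 24, 440] [326.6 133.3] [0.4559 0.1215 0.066 ] [0.4559 0.1214 0.0642]
yel [415, 136, 19, 20, 242] [424.2 145.1] [0.5396 0.1115 0.066 ] [0.5244 0.118  0.1128]
grn [315, 161, 23, 23, 408] [326.1 171.9] [0.4557 0.0882 0.066 ] [0.4557 0.0883 0.0666]
red [316, 198, 21, 21, 365] [325.7 208.1] [0.4556 0.0547 0.066 ] [0.4556 0.0544 0.065 ]
```

View pics/w1.png

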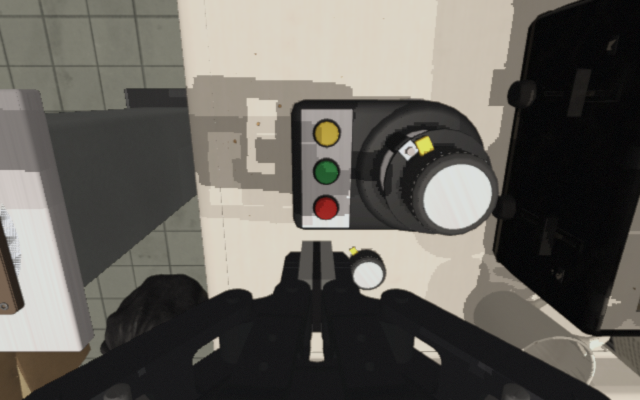

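The wrist view shows yellow, green and red keys at pixels (327,133), (326,172) and (326,208), i.e. world x 0.4557 and y 0.1215/0.0882/0.0545. Next I hover over red and settle.

```bash
python3 -m pendant '[{"dx":-1.0,"dy":0.4,"dz":4.0},{"dx":-2.0,"dy":0.8,"dz":8.0},{"dx":-2.0,"dy":0.8,"dz":11.5},{"dx":-2.0,"dy":0.8,"dz":11.5},{"dx":-2.0,"dy":0.8,"dz":11.5},{"dx":-2.0,"dy":0.8,"dz":11.5}]' 0 60
```

```text
$[0]: bad value
```

```bash
python3 -m pendant '[{"dx":-1.0,"dy":0.4,"dz":4.0,"twist":0},{"dx":-2.0,"dy":0.8,"dz":8.0,"twist":0},{"dx":-2.0,"dy":0.8,"dz":11.5,"twist":0},{"dx":-2.0,"dy":0.8,"dz":11.5,"twist":0},{"dx":-2.0,"dy":0.8,"dz":11.5,"twist":0},{"dx":-2.0,"dy":0.8,"dz":11.5,"twist":0}]' 0 60
```

```text
time: 2.25
eef_pos: [0.4562, 0.0616, 0.0983]
tcp_rot: [0.706, 0.708, 0.001, 0.001]
contact_force: [0.1, 1.0, 0.2]
opening: -0.001
finger_force: 0.0
```

```bash
python3 -m pendant '[{"dx":-0.7,"dy":0,"dz":0,"twist":0},{"dx":-0.7,"dy":0,"dz":1.5,"twist":0},{"dx":-0.7,"dy":0,"dz":2.6,"twist":0},{"dx":-0.7,"dy":0,"dz":3.2,"twist":0},{"dx":-0.7,"dy":0,"dz":3.5,"twist":0},{"dx":-0.7,"dy":0,"dz":3.5,"twist":0}]'
```

```text
time: 3.0
eef_pos: [0.4541, 0.0546, 0.0611]
tcp_rot: [0.707, 0.708, -0.001, -0.001]
contact_force: [-3.7, -0.3, 4.1]
opening: 0.001
finger_force: 2.1
```

```bash
python3 -m pendant '[{"dx":0,"dy":0.1,"dz":0.1,"twist":0},{"dx":0,"dy":0.1,"dz":0.2,"twist":0},{"dx":0,"dy":0.1,"dz":0.2,"twist":0}]'; python3 -m pendant '[{"dx":0,"dy":0,"dz":-1.0,"twist":0},{"dx":0,"dy":0,"dz":-3.0,"twist":0},{"dx":3.4,"dy":0,"dz":-3.0,"twist":0},{"dx":6.7,"dy":0.1,"dz":-3.0,"twist":0},{"dx":6.7,"dy":0.1,"dz":-3.0,"twist":0},{"dx":6.7,"dy":0.1,"dz":-3.0,"twist":0}]'
```

```text
time: 3.38
eef_pos: [0.456, 0.0546, 0.0604]
tcp_rot: [0.707, 0.708, -0.0, -0.0]
contact_force: [-5.3, 0.5, 8.9]
opening: 0.002
finger_force: 4.5
time: 4.12
eef_pos: [0.4569, 0.1212, 0.0894]
tcp_rot: [0.706, 0.708, 0.0, 0.0]
contact_force: [-0.0, -1.2, -0.3]
opening: -0.0
finger_force: 0.0
```

Red bottomed out at about 9 N. Now yellow.

```bash
python3 -m pendant '[{"dx":0,"dy":0,"dz":1.5,"twist":0},{"dx":0,"dy":0,"dz":2.3,"twist":0},{"dx":0,"dy":0,"dz":2.8,"twist":0},{"dx":0,"dy":0,"dz":3.1,"twist":0},{"dx":0,"dy":0,"dz":3.2,"twist":0},{"dx":0,"dy":0,"dz":3.3,"twist":0},{"dx":0,"dy":0,"dz":3.3,"twist":0},{"dx":0,"dy":0,"dz":3.3,"twist":0}]'
```

```text
time: 5.12
eef_pos: [0.4562, 0.1208, 0.06]
tcp_rot: [0.706, 0.708, -0.003, -0.001]
contact_force: [-13.7, -3.9, 28.5]
opening: 0.004
finger_force: 14.5
```

```bash
python3 -m pendant '[{"dx":0,"dy":0,"dz":-2.0,"twist":0},{"dx":0,"dy":0,"dz":-8.0,"twist":0},{"dx":-3.0,"dy":3.0,"dz":-14.0,"twist":10},{"dx":-5.0,"dy":5.0,"dz":-16.0,"twist":20},{"dx":-5.0,"dy":5.0,"dz":-16.0,"twist":25},{"dx":-5.0,"dy":5.0,"dz":-16.0,"twist":25},{"dx":-5.0,"dy":5.0,"dz":-16.0,"twist":25}]' 100; python3 - <<'E'
from h import *
c,Rm,t=cam('wrist'); im=c['img']; cv2.imwrite('pics/w2.png',im[:,:,::-1]); print(t,ctrl.get_state()['eef_pos'],ctrl.get_state()['qpos'])
hsv=cv2.cvtColor(im,cv2.COLOR_RGB2HSV)
M={'yel':cv2.inRange(hsv,(22,120,90),(35,255,255)),'grn':cv2.inRange(hsv,(45,100,50),(85,255,255)),'red':cv2.inRange(hsv,(0,150,80),(8,255,255))|cv2.inRange(hsv,(172,150,80),(180,255,255)),'wht':cv2.inRange(hsv,(0,0,130),(180,60,255))}
for k,m in M.items():
    N,l,s,ce=cv2.connectedComponentsWithStats(m)
    for i in range(1,N):
        if 60<s[i,4]<8000: print(k,s[i].tolist(),ce[i].round(1),onplane(c,Rm,t,*ce[i],.14 if k=='wht' else .066).round(4),bydepth(c,Rm,t,*ce[i]).round(4))
E
```

```text
time: 6.0
eef_pos: [0.5061, 0.0717, 0.2152]
tcp_rot: [0.843, 0.538, -0.001, -0.001]
contact_force: [-0.8, -0.3, 0.4]
opening: 1.001
finger_force: 0.0
[0.53530318 0.13715476 0.35689521] [0.50604025 0.07176556 0.21523056] [-5.78634554e-02 -6.39879272e-02  1.98893900e+00  4.42382113e-05
  1.21847163e+00  3.75819320e-01]
yel [306, 119, 20, 19, 219] [315.5 127.8] [0.5232 0.1144 0.066 ] [0.5252 0.1181 0.113 ]
yel [231, 142, 24, 23, 430] [242.5 152.7] [0.4567 0.1218 0.066 ] [0.4566 0.1218 0.0656]
grn [249, 176, 23, 22, 393] [260.6 186.7] [0.4568 0.0881 0.066 ] [0.4568 0.0881 0.0661]
red [267, 209, 21, 21, 346] [277.3 218.8] [0.4566 0.0546 0.066 ] [0.4566 0.0545 0.0657]
wht [559, 8, 42, 20, 331] [582.   17.2] [0.6928 0.1125 0.14  ] [0.6879 0.1132 0.1467]
wht [624, 21, 16, 20, 171] [633.6  28.8] [0.7188 0.0937 0.14  ] [0.7128 0.0951 0.147 ]
wht [522, 30, 25, 18, 163] [532.9  37.8] [0.6643 0.1137 0.14  ] [0.6601 0.1145 0.1471]
wht [544, 108, 35, 17, 114] [561.2 115.9] [0.669  0.0622 0.14  ] [0.6637 0.0651 0.1485]
wht [579, 108, 61, 60, 1890] [614.8 139. ] [0.6966 0.0336 0.14  ] [0.6905 0.0375 
[... 570 characters left out ...]
9.1 197.2] [0.6614 0.0071 0.14  ] [0.6582 0.0104 0.1455]
wht [589, 206, 33, 17, 194] [602.  212.9] [ 0.6792 -0.0134  0.14  ] [ 0.6745 -0.0086  0.147 ]
wht [263, 220, 45, 24, 409] [283.8 231.7] [0.4765 0.0652 0.14  ] [0.4543 0.038  0.0581]
wht [540, 221, 100, 105, 3387] [615.7 266.4] [ 0.6799 -0.0583  0.14  ] [ 0.7105 -0.0997  0.0941]
wht [0, 228, 15, 22, 208] [  5.  239.2] [0.2966 0.1421 0.14  ] [ 0.1422  0.1453 -0.0003]
wht [344, 246, 30, 28, 642] [358.4 259.6] [0.5151 0.0237 0.14  ] [ 0.5041 -0.0382  0.0216]
wht [10, 286, 62, 44, 1532] [ 40.8 307. ] [0.2846 0.0871 0.14  ] [ 0.1222  0.0546 -0.0005]
wht [103, 386, 35, 14, 333] [120.5 394. ] [ 0.2918 -0.0067  0.14  ] [ 0.1345 -0.0997 -0.0002]
```

View pics/w2.png

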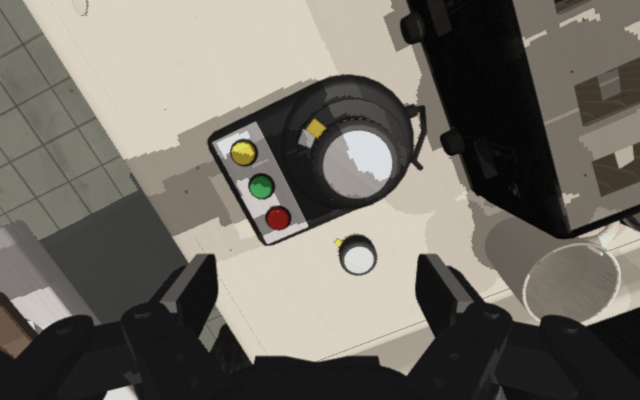

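The lid disc is at pixel (358,163), world (0.5416, 0.0879). The bolt at (307,138) has its top at only z 0.106, and the mill has not moved. Next I descend over the lid with the tool y axis at -25°.

```bash
python3 -m pendant '[{"dx":1.5,"dy":1.3,"dz":0,"twist":0},{"dx":3.0,"dy":2.6,"dz":2.0,"twist":0},{"dx":3.0,"dy":2.6,"dz":5.0,"twist":0},{"dx":3.0,"dy":2.6,"dz":8.0,"twist":0},{"dx":3.0,"dy":2.6,"dz":9.8,"twist":0},{"dx":3.0,"dy":2.6,"dz":9.8,"twist":0},{"dx":3.0,"dy":2.6,"dz":9.8,"twist":0},{"dx":3.0,"dy":2.6,"dz":9.8,"twist":0}]' 100
```

```text
time: 7.05
eef_pos: [0.544, 0.0878, 0.1199]
tcp_rot: [0.843, 0.538, 0.001, 0.001]
contact_force: [-0.3, 0.3, 0.5]
opening: 0.999
finger_force: 0.0
```

```bash
python3 -m pendant '[{"dx":-0.1,"dy":-0.2,"dz":0.3,"twist":0},{"dx":-0.1,"dy":-0.2,"dz":0.3,"twist":0},{"dx":-0.1,"dy":-0.2,"dz":0.3,"twist":0}]' 100; python3 -m pendant '[{"dx":0,"dy":0,"dz":0,"twist":0},{"dx":0,"dy":0,"dz":0,"twist":0},{"dx":0,"dy":0,"dz":0,"twist":0},{"dx":0,"dy":0,"dz":0,"twist":0},{"dx":0,"dy":0,"dz":0,"twist":0},{"dx":0,"dy":0,"dz":0,"twist":0}]' 0 80; python3 -c "
from h import *
print(ctrl.get_state()['wrist_torque'])"
```

```text
time: 7.42
eef_pos: [0.5407, 0.0877, 0.1154]
tcp_rot: [0.843, 0.538, 0.0, 0.0]
contact_force: [0.3, -0.7, 0.2]
opening: 0.998
finger_force: 0.0
time: 8.18
eef_pos: [0.5425, 0.0871, 0.1167]
tcp_rot: [0.843, 0.538, 0.002, 0.002]
contact_force: [3.7, -4.0, 2.7]
opening: 0.665
finger_force: 84.7
[-0.61123219 -0.7335117  -0.0230307 ]
```

Gripped. Now a light downward brace and a first small turn.

```bash
python3 -m pendant '[{"dx":0,"dy":0,"dz":0.1,"twist":0},{"dx":0,"dy":0,"dz":0.2,"twist":0},{"dx":0,"dy":0,"dz":0.2,"twist":-3},{"dx":0,"dy":0,"dz":0.2,"twist":-6},{"dx":0,"dy":0,"dz":0.2,"twist":-9},{"dx":0,"dy":0,"dz":0.2,"twist":-12}]'; python3 - <<'E'
from h import *
print(ctrl.get_state()['wrist_torque'])
c,Rm,t=cam('wrist'); hsv=cv2.cvtColor(c['img'],cv2.COLOR_RGB2HSV)
for k,m in {'yel':cv2.inRange(hsv,(20,120,60),(35,255,255)),'grn':cv2.inRange(hsv,(45,100,40),(85,255,255)),'red':cv2.inRange(hsv,(0,150,60),(8,255,255))|cv2.inRange(hsv,(172,150,60),(180,255,255))}.items():
    N,l,s,ce=cv2.connectedComponentsWithStats(m)
    for i in range(1,N):
        if s[i,4]>60: print(k,s[i].tolist(),ce[i].round(1),onplane(c,Rm,t,*ce[i],.066).round(4),bydepth(c,Rm,t,*ce[i]).round(4))
E
```

```text
time: 8.93
eef_pos: [0.5427, 0.088, 0.1169]
tcp_rot: [0.782, 0.623, 0.002, 0.001]
contact_force: [-0.9, -0.6, 14.2]
opening: 0.66
finger_force: 86.1
[-0.18736067  0.06305623 -0.38485509]
yel [150, 181, 36, 34, 952] [167.7 197.4] [0.4582 0.1222 0.066 ] [0.4578 0.1221 0.0653]
yel [243, 196, 32, 31, 546] [258.1 211. ] [0.5083 0.1018 0.066 ] [0.52   0.1154 0.1124]
grn [170, 232, 34, 31, 832] [186.1 247.1] [0.4581 0.089  0.066 ] [0.458  0.089  0.0658]
red [187, 278, 18, 15, 129] [195.9 284.2] [0.4556 0.0628 0.066 ] [0.4555 0.0626 0.0657]
```

The lid turns with the tool and the mill holds. Continuing.

```bash
python3 -m pendant '[{"dx":0,"dy":0,"dz":0,"twist":-4},{"dx":0,"dy":0,"dz":0,"twist":-8},{"dx":0,"dy":0,"dz":0,"twist":-12},{"dx":0,"dy":0,"dz":0,"twist":-16},{"dx":0,"dy":0,"dz":0,"twist":-20},{"dx":0,"dy":0,"dz":-0.1,"twist":-24},{"dx":0,"dy":0,"dz":-0.1,"twist":-28},{"dx":0,"dy":0,"dz":-0.1,"twist":-32},{"dx":0,"dy":0,"dz":-0.1,"twist":-36},{"dx":0,"dy":0,"dz":-0.1,"twist":-40}]'; cat > chk.py <<'E'
from h import *
s=ctrl.get_state(); q=R.from_quat(s['tcp_rot']).as_matrix(); print('torque',s['wrist_torque'],'tool y ang',np.degrees(np.arctan2(q[1,1],q[0,1])))
c,Rm,t=cam('wrist'); hsv=cv2.cvtColor(c['img'],cv2.COLOR_RGB2HSV)
for k,m in {'yel':cv2.inRange(hsv,(20,120,60),(35,255,255)),'grn':cv2.inRange(hsv,(45,100,40),(85,255,255)),'red':cv2.inRange(hsv,(0,150,60),(8,255,255))|cv2.inRange(hsv,(172,150,60),(180,255,255))}.items():
    N,l,st,ce=cv2.connectedComponentsWithStats(m)
    for i in range(1,N):
        if st[i,4]>60: print(k,st[i].tolist(),ce[i].round(1),bydepth(c,Rm,t,*ce[i]).round(4))
cv2.imwrite('pics/chk.png',c['img'][:,:,::-1])
E
python3 chk.py
```

```text
time: 10.22
eef_pos: [0.5425, 0.088, 0.1181]
tcp_rot: [0.522, 0.853, 0.002, 0.001]
contact_force: [-2.8, -0.6, 15.2]
opening: 0.664
finger_force: 86.1
torque [-0.1160857   0.21698957 -0.3497183 ] tool y ang 27.073747926344534
yel [190, 85, 39, 38, 1141] [208.9 103.8] [0.4565 0.1217 0.0648]
yel [242, 196, 33, 31, 580] [257.4 211.1] [0.5067 0.0952 0.1137]
yel [202, 267, 9, 11, 70] [205.9 271.8] [ 0.4896 -0.0177  0.0029]
grn [170, 140, 37, 35, 1004] [187.8 156.7] [0.4564 0.0882 0.0642]
red [151, 189, 35, 33, 897] [168.  205.2] [0.4565 0.055  0.0647]
```

```bash
python3 -m pendant '[{"dx":0,"dy":0,"dz":0,"twist":-3},{"dx":0,"dy":0,"dz":0,"twist":-6},{"dx":0,"dy":0,"dz":0,"twist":-8},{"dx":0,"dy":0,"dz":0,"twist":-10},{"dx":0,"dy":0,"dz":0,"twist":-11},{"dx":0,"dy":0,"dz":0,"twist":-12},{"dx":0,"dy":0,"dz":0,"twist":-12}]'; python3 chk.py
```

```text
time: 11.15
eef_pos: [0.5429, 0.088, 0.1195]
tcp_rot: [0.43, 0.903, 0.001, 0.002]
contact_force: [-3.8, -1.1, 19.7]
opening: 0.665
finger_force: 86.7
torque [-0.20483287  0.5886412  -0.15237921] tool y ang 39.03715967827969
yel [216, 64, 39, 38, 1159] [234.9  82.5] [0.4563 0.1216 0.0649]
yel [242, 196, 33, 31, 581] [257.3 211.1] [0.5063 0.0879 0.1149]
yel [185, 244, 10, 10, 85] [189.  248.7] [ 0.4901 -0.0176  0.0037]
grn [183, 113, 38, 36, 1037] [201.4 130.3] [0.4562 0.0881 0.0646]
red [153, 158, 36, 34, 947] [170.3 174.4] [0.4563 0.055  0.0652]
```

Torque has dropped and the seal pushes up at about 20 N, so the threads have let go. I lift a little and check the force.

```bash
python3 -m pendant '[{"dx":0,"dy":0,"dz":0,"twist":-2},{"dx":0,"dy":0,"dz":-0.1,"twist":-3},{"dx":0,"dy":0,"dz":-0.2,"twist":-3},{"dx":0,"dy":0,"dz":-0.3,"twist":-3},{"dx":0,"dy":0,"dz":-0.4,"twist":-3},{"dx":0,"dy":0,"dz":-0.4,"twist":-3}]'; python3 chk.py | head -4
```

```text
time: 11.95
eef_pos: [0.543, 0.0881, 0.121]
tcp_rot: [0.406, 0.914, 0.002, 0.002]
contact_force: [2.6, 0.2, 8.6]
opening: 0.66
finger_force: 85.4
torque [-0.13643981 -0.38574367 -0.01617069] tool y ang 42.04005242161629
yel [224, 60, 38, 38, 1148] [242.4  78.5] [0.4564 0.1216 0.0659]
yel [242, 196, 33, 31, 583] [257.4 211.2] [0.5066 0.0858 0.1154]
yel [181, 237, 10, 11, 86] [185.6 241.9] [ 0.4901 -0.0184  0.0025]
```

```bash
python3 -m pendant '[{"dx":0,"dy":0,"dz":-0.2,"twist":0},{"dx":0,"dy":0,"dz":-0.5,"twist":0},{"dx":0,"dy":0,"dz":-0.9,"twist":0},{"dx":0,"dy":0,"dz":-1.6,"twist":0},{"dx":0,"dy":0,"dz":-2.4,"twist":0},{"dx":0,"dy":0,"dz":-3.2,"twist":0},{"dx":0,"dy":0,"dz":-4.0,"twist":0},{"dx":0,"dy":0,"dz":-4.2,"twist":0},{"dx":0,"dy":0,"dz":-4.2,"twist":0},{"dx":0,"dy":0,"dz":-4.2,"twist":0}]'; python3 -m pendant '[{"dx":0,"dy":0,"dz":0,"twist":0},{"dx":0,"dy":0,"dz":0,"twist":0},{"dx":0,"dy":0,"dz":0,"twist":0},{"dx":0,"dy":0,"dz":0,"twist":0}]'; python3 chk.py; python3 - <<'E'
from h import *
c,Rm,t=cam('scene'); cv2.imwrite('pics/s3.png',cv2.resize(c['img'][150:330,280:440,::-1],None,fx=3.3,fy=3.3,interpolation=cv2.INTER_CUBIC))
E
```

```text
time: 13.25
eef_pos: [0.5404, 0.0877, 0.16]
tcp_rot: [0.406, 0.914, -0.0, -0.0]
contact_force: [-0.9, 0.3, -0.5]
opening: 0.66
finger_force: 86.1
time: 13.75
eef_pos: [0.5407, 0.0877, 0.1603]
tcp_rot: [0.406, 0.914, -0.0, -0.0]
contact_force: [0.2, -0.2, -0.2]
opening: 0.66
finger_force: 86.1
torque [-0.01855263 -0.00044261  0.05492067] tool y ang 42.07587538775707
yel [243, 68, 31, 32, 796] [258.2  83.6] [0.4561 0.1215 0.0653]
yel [242, 196, 33, 31, 585] [257.3 211.1] [0.5042 0.0856 0.1555]
yel [200, 222, 9, 9, 65] [203.9 226.2] [ 0.4901 -0.0184  0.0024]
grn [213, 107, 30, 30, 720] [227.4 121.7] [0.4562 0.0882 0.0661]
red [184, 144, 30, 29, 668] [198.5 157.4] [0.456  0.0544 0.0648]
```

View pics/s3.png

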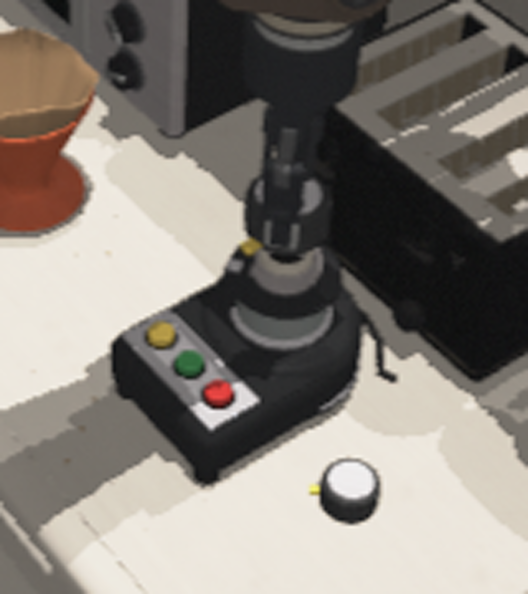

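View pics/chk.png

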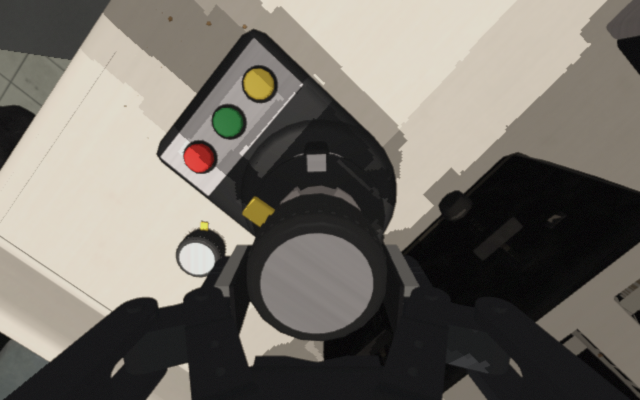

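The scene crop shows the lid held above the open steel neck (285,270). In the wrist view it is level between the pads (316,285), and the keys are up and unmoved. The tab's top is at z 0.155, which puts the underside at about 0.150, inside the required band.

```bash
python3 -c "
from plant import ctrl
print(ctrl.sign_off())"
```

```text
the job is handed in; nothing more can be done
None
```

I pressed and released the red key, pressed the yellow key fully down, and unscrewed the lid about 65° anticlockwise, with the green key never pressed; the job is handed in with the lid held level and still, its underside about 28 mm above the neck's rim, and the mill within about 1 mm of where it started.

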